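# Prop open the cold frame

### The arm

A 6-joint arm with a two-finger parallel gripper is mounted at the origin on the work surface. World frame = base frame: x ahead of the robot, y to its left, z up, the work surface at z = 0. Lengths are in mm, angles in rad, forces in N, time in s.
With the tool pointing down it reaches from about 275 to 750 mm from the base axis. Payload 10.2 kg.
Tool frame: the origin (TCP) lies at the very end of the fingers, on their centre line; the grasp point (between the pads) lies 19 mm behind it; x points along the fingers, y is the direction in which the jaws open and shut, and the axes are right-handed (so a half turn about x gives the same grasp; the last joint's range is limited). The gripper opens to 85 mm and grips with 20 to 120 N. Pads are 22 mm wide; open, the fingers measure 114 mm over their backs; the gripper's body (76 mm by 85 mm) begins 54 mm behind the grasp point. The pads swing forward as they close: fully open they stand 13 mm farther back than shut.
Start: joints at [-1.335, 0.313, 1.498, -0, 1.331, -0.223], TCP at [232.497, -470.719, 231.294] pointing down, gripper open.
Joint ranges: [-2.94, 2.94], [-0.97, 2.17], [0.19, 2.56], [-1.23, 4.37], [0.02, 3.11], [-2.88, 2.88]. Speed limits (rad/s): [2.39, 2.39, 3.01, 3.14, 3.14, 3.14].

### API

Orientations are given as a unit quaternion [w, x, y, z].
In Python, from rig import ctrl, viewer, order gives the robot as it stands. The module is installed in compiled form; this text tells all that it offers.
- The arm moves only by the tool carry_out, never from a script. Its argument "deltas" is a list of rows, each a list of 7 numbers: the gripper command: -1 is fully open, 1 is shut, values between are in proportion, then the shift along the tool's x, y, z in mm, then the turn, a rotation vector about the tool's x, y, z in degrees. A call has exactly 5 rows; each row is the pose to reach, as a shift and turn from the pose commanded when the call began, along the tool's axes at that moment; what a row does not reach only later rows make up. A row lasts 1/8 s, in which the tool goes at most 62.5 mm and 10.7 degrees, less where a joint would pass 70% of its speed; a pose out of reach is approached as far as the arm can. A call with a gripper value outside its range is refused whole. The fingers move at their own pace and stop on an object; "newtons" is the grip in N (left out, the last holds). Time passes only in rows, so rows that repeat a pose let the fingers close, or fill a call up. It gives the time, the measured TCP pose, the force and the opening at its end, in the units of the state.
- ctrl.sense(): the state, without advancing time (a new reading comes with each control period).
- viewer.capture(name): name is "side" or "top"; returns the picture (384x512x3 uint8, red, green, blue); there is no depth.
- viewer.calibration(name): a dict with "fx", "fy", "cx", "cy" (pixels), "xyz" and "attitude" of the camera in the world. Camera axes: x right, y down, z forward; pixel columns grow to the right and rows downward; lengths in mm; the calibration is good to about 2 mm. A picture is of the moment at which its call begins. calibration takes no time and is no camera call.
- order.finish_job(): hands the job in, once; it reports no verdict.
The state is a dict: "time_s": time; "joints": joint angles; "dq": joint speeds; "tau": joint torques, N m; "eef_pos": TCP position; "ee_rot": TCP orientation; "force": force on the tool from outside, world axes, zero at the start; "wrist_torque": the same for the moment, N m; "grip_width": opening from 0.0 (shut) to 1.0 (fully open).
Only numpy, scipy, OpenCV 4.12 (cv2) and the standard library are available. Lean on these libraries where they do the work, as an engineer would, in place of code of your own. Each camera call takes 0.05 s, during which the arm holds its last target. There are 200 camera calls.

### The job

Air the seed trays: raise the lid of the small wooden cold frame by the red grip of its prop rod, swing the rod down and set its foot fully into the hole in the metal strip on the frame's side, so that the lid stays propped, then let go. The strip can sit 16 mm either way on its slotted screws, so feel for the hole with a light touch: do not push the foot hard (under 25 N) against the strip, do not let the lid drop, and leave the pot, the trowel and the pruning hook where they are.

Things in the scene. Friction and masses are not known exactly. Their poses are not given: they have to be found in the camera images.
- cold_frame: Fixed wooden box, 260 (its x) x 240 (its y) x 118 mm high, with the hinged lid on top and a green seed tray inside; origin at the centre of its underside, z up, the hinge on its +x side, the prop rod and metal strip outside its +y side. In this frame, mm: the hinge line runs along y through (130, any, 125); the strip is 84 x 30 x 19 mm with its long side along x, its flat top at height 85, centred on y = 139.
- lid (a joint): Opening angle of the lid (rad): 0 closed, grows as its front (-x) edge rises, stop at 1.2. Wooden frame 270 x 240 x 14 mm with a clear pane, about 0.6 kg (varies by half), free hinge: it falls shut unless held or propped. Propped properly it stands near 0.5.
- prop (a joint): Angle of the prop rod about its pivot pin (rad): 0 at its stop, where it points away from the hinge and 0.35 rad below the lid's plane; grows as it swings down (1.22: square to the lid), to 2.25. Stiff (0.12 N m): the rod stays where left. The pin is parallel to the hinge line, 190 mm from it in the lid's plane (frame (-60, 139, 125) mm with the lid closed); the rod swings in the plane frame y = 139.
- rod: Straight steel rod, 10 mm thick, 145 mm from pivot pin to its flat foot, with a round red crossbar to grip; about 0.1 kg. Origin on the pivot pin; the rod runs along its -x axis, the crossbar along its +y. Because of the stop the crossbar is never farther than 261 mm from the hinge line; moved nearer the hinge line it folds the rod down and makes the lid rise.
- grip (a point): Point on the axis of the red crossbar at which to grip it: 12 mm thick, 90 mm long, level, parallel to the hinge line, standing out from the rod 75 mm down from the pivot pin; the point is 65 mm out from the rod, 31 mm from the end of the bar (end knob 18 mm wide, from 90 mm to 96 mm). A gripper coming from above can pinch the bar across; it may turn in the fingers.
- foot (a point): Centre of the flat lower end of the rod, 145 mm from the pivot pin. When seated its height in the cold frame's frame is 71 mm (14 mm below the strip's top).
- hole_mid (a point): On the strip's top surface, the middle place of the hole; axes as the cold frame's, at its (-37, 139, 85) mm. The hole itself (13 mm along x, 14 mm across, 14 mm deep, soft rubber floor, between two yellow marks) lies within 16 mm of this point along the frame's x either way, as the strip sits anywhere on its slotted screws; it does not shift under light forces. Across (y) it is always in line with the rod.
- pot: Terracotta pot, 102 mm across the rim and 92 mm high; origin under its centre. Bystander.
- trowel: Steel trowel with a wooden handle, lying flat, about 310 mm long, 64 mm wide, 25 mm high; blade along its +x. Bystander.
- pruning_hook: Red-handled pruning hook lying flat, about 240 mm long, 18 mm high; blade along its +x. Bystander.

How it is judged (in metres and radians):
On the way, in this order (a step that is already met when the one before it is completed fails the run):
1. the lid is raised to 0.35 rad or more (value of joint lid above 0.35 rad), for 0.2 s.
2. the rod's foot is at least 8 mm down in the hole of the strip (z of foot in the frame of cold_frame below 0.077 m and x of foot in the frame of cold_frame between -0.058 and -0.016 m), for 0.2 s.
At the end, for the whole second after the job is handed in: The rod's foot stands at least 8 mm down in the strip's hole (below 77 mm in the cold frame's frame, within 21 mm of the hole's middle place along x), the lid rests propped on it between 0.42 and 0.60 rad, and lid and rod are at rest (all of step 2 and value of joint lid between 0.42 and 0.6 rad and velocity of joint lid between -0.05 and 0.05 rad/s and velocity of joint prop between -0.05 and 0.05 rad/s); the robot touches nothing.
It fails at once if the rod is pressed against the strip with more than 25 N (contact force between rod and cold_frame above 25 N).
It fails at once if the lid drops (closing faster than 2 rad/s) (velocity of joint lid below -2 rad/s).
It fails at once if the pot, trowel or pruning hook is shifted by more than 25 mm (distance of any of pot, trowel, pruning_hook from where it was at the start of the episode above 0.025 m).
It also fails if it takes over 72 s, if anything falls off the work surface, if the arm or the gripper's body presses on something with over 40 N, if the wrist force passes 120 N, or if a joint passes its speed limit or range.

## Working session

There is one attempt and no reset: what is moved stays moved. The work goes in short steps, Python scripts to look and compute and a tool call to move; the robot and the scene stay as the last step left them, time stands still between calls to the robot, and variables do not carry over. Pictures are saved under pics/ and viewed, about 8 in all and at most 12, crops included, and the job is handed in when it is done.

Besides the shell and the picture viewer there is one more tool, called after "Request:" in YAML: its name, and indented under it one key for each argument. carry_out: Moves the arm, as the interface text tells. Its arguments: {"type":"object","properties":{"deltas":{"type":"array"},"newtons":{"type":"number"}},"required":["deltas"]}

```bash
mkdir -p pics; python3 - <<'E'
from rig import ctrl, viewer
import cv2,numpy as np
for n in("top","side"):
    im=viewer.capture(n); cv2.imwrite(f"pics/{n}0.png",im[:,:,::-1]); print(viewer.calibration(n))
print(ctrl.sense())
a=cv2.imread("pics/top0.png");b=cv2.imread("pics/side0.png")
E
```

```text
{'fx': 419.5299490807855, 'fy': 419.5299490807855, 'cx': 260.3472737819335, 'cy': 189.08315108805246, 'xyz': array([ 423.6617292 ,   28.65817816, 1227.03391159]), 'attitude': array([ 0.04842577, -0.6960224 ,  0.7154757 , -0.03608708])}
{'fx': 356.4945110411085, 'fy': 356.4945110411085, 'cx': 253.88100387074235, 'cy': 187.67160228627904, 'xyz': array([447.12550569, 773.74439274, 887.61227428]), 'attitude': array([ 0.02375158, -0.07744719,  0.92304753, -0.37605991])}
{'time_s': 0.1, 'joints': array([-1.33538994e+00,  3.13363546e-01,  1.49832872e+00, -4.36494004e-06,
        1.33098763e+00, -2.23391978e-01]), 'dq': array([-0.00170584,  0.00037564, -0.00169805,  0.00168928, -0.00113498,
       -0.00152674]), 'tau': array([ 2.59788205e-03, -4.12896681e+01, -2.60141373e+01, -1.72624532e-04,
        3.04480578e-03,  2.72837019e-05]), 'eef_pos': array([ 232.44760609, -470.49629399,  230.8201017 ]), 'ee_rot': array([-0.16040672, -0.68857885, -0.16117548,  0.68858646]), 'force': array([ 0.37425654,  0.31081877, -0.09645902]), 'wrist_torque': array([0.01421844, 0.0331866 , 0.02278447]), 'grip_width': 1.0002472352249598}
```

View pics/top0.png

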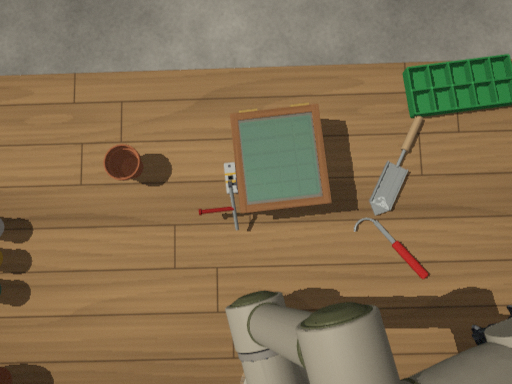

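View pics/side0.png

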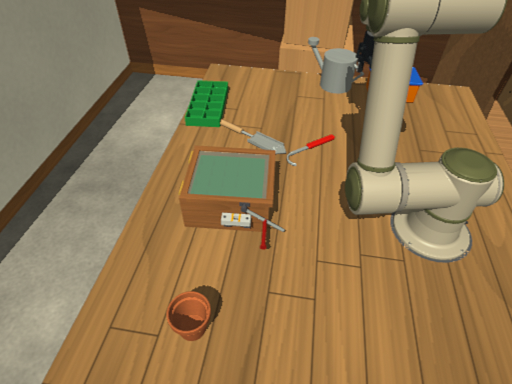

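Top view: cold frame lid spans about (232,112)–(318,105)–(329,203)–(240,211), with the rod near (234,205), red bar (200–232,211) and strip (231,178). Side view: strip at (236,220), red bar (264,235). I'll zoom in and measure both.

```bash
cat > h.py <<'E'
import numpy as np,cv2
from scipy.spatial.transform import Rotation as R
from rig import ctrl,viewer,order
def Q(q): return R.from_quat([q[1],q[2],q[3],q[0]])
def ray(n,uv):
    c=viewer.calibration(n); d=np.array([(uv[0]-c['cx'])/c['fx'],(uv[1]-c['cy'])/c['fy'],1.])
    return np.array(c['xyz']),Q(c['attitude']).apply(d)
def onz(n,uv,z):
    o,d=ray(n,uv); return o+d*(z-o[2])/d[2]
def tri(u1,u2):
    o1,d1=ray('top',u1);o2,d2=ray('side',u2)
    s=np.linalg.lstsq(np.c_[d1,-d2],o2-o1,rcond=None)[0]
    a,b=o1+d1*s[0],o2+d2*s[1]; return (a+b)/2,np.linalg.norm(a-b)
def proj(n,p):
    c=viewer.calibration(n); q=Q(c['attitude']).inv().apply(np.array(p)-c['xyz'])
    return np.array([c['fx']*q[0]/q[2]+c['cx'],c['fy']*q[1]/q[2]+c['cy']])
E
python3 - <<'E'
from h import *
a=cv2.imread("pics/top0.png");b=cv2.imread("pics/side0.png")
A=cv2.resize(a[95:245,190:340],(600,600),interpolation=cv2.INTER_CUBIC)
B=cv2.resize(b[195:255,220:290],None,fx=2.85,fy=2.85,interpolation=cv2.INTER_CUBIC)
C=cv2.resize(a[155:215,215:250],None,fx=5.5,fy=5.5,interpolation=cv2.INTER_CUBIC)
o=np.zeros((600,800,3),np.uint8);o[:,:600]=A;o[:171,600:800]=B[:171,:200];o[200:530,600:792]=C[:330,:192]
cv2.imwrite("pics/z.png",o)
for n,im,box in(("top",a,(190,190,250,230)),("side",b,(250,210,275,255))):
    h=cv2.cvtColor(im,cv2.COLOR_BGR2HSV)
    x0,y0,x1,y1=box
    m=((h[...,0]<6)|(h[...,0]>174))&(h[...,1]>150)&(h[...,2]>60); k=np.zeros_like(m);k[y0:y1,x0:x1]=1;m&=k
    ys,xs=np.nonzero(m);print(n,"red",len(xs),xs.min(),xs.max(),ys.min(),ys.max(),[ (v,ys[xs==v].mean()) for v in (xs.min(),xs.max())],[(v,xs[ys==v].mean()) for v in(ys.min(),ys.max())])
    print(cv2.minAreaRect(np.c_[xs,ys].astype(np.float32)))
    if n=="side":box=(215,205,260,235)
    x0,y0,x1,y1=(222,160,240,195) if n=="top" else box
    y=(h[...,0]>20)&(h[...,0]<35)&(h[...,1]>150)&(h[...,2]>120);k[:]=0;k[y0:y1,x0:x1]=1;y=(y&k).astype(np.uint8)
    print("yellow",cv2.connectedComponentsWithStats(y)[2:])
    # pane mask
    g=((h[...,0]>60)&(h[...,0]<95)&(h[...,1]>40)).astype(np.uint8)
    c=max([c for c in cv2.findContours(g,0,2)[0]],key=cv2.contourArea);print("pane",cv2.minAreaRect(c),cv2.approxPolyDP(c,8,True).tolist())
E
```

```text
top red 125 199 233 207 214 [(np.int64(199), np.float64(211.0)), (np.int64(233), np.float64(209.0))] [(np.int64(207), np.float64(227.5)), (np.int64(214), np.float64(200.0))]
((215.934814453125, 210.18521118164062), (5.063821792602539, 34.21070098876953), 85.42607879638672)
yellow (array([[     0,      0,    512,    384, 196590],
       [   230,    173,      6,      2,      8],
       [   225,    174,      4,      1,      4],
       [   226,    181,      2,      1,      2],
       [   232,    181,      4,      1,      4]], dtype=int32), array([[255.50228903, 191.5014192 ],
       [232.        , 173.25      ],
       [226.5       , 174.        ],
       [226.5       , 181.        ],
       [233.5       , 181.        ]]))
pane ((279.2423095703125, 157.93544006347656), (78.5169906616211, 71.84979248046875), 83.21102905273438) [[[309, 116]], [[240, 124]], [[249, 200]], [[319, 191]]]
side red 106 260 266 220 248 [(np.int64(260), np.float64(246.5)), (np.int64(266), np.float64(224.75))] [(np.int64(220), np.float64(265.0)), (np.int64(248), np.float64(263.0))]
((263.1187744140625, 234.0056610107422), (5.089471817016602, 28.158571243286133), 2.726310968399048)
yellow (array([[     0,      0,    512,    384, 196591],
       [   231,    214,      3,      7,     10],
       [   239,    214,      2,      6,      7]], dtype=int32), array([[255.5017778 , 191.49781017],
       [231.9       , 217.2       ],
       [239.28571429, 216.28571429]]))
pane ((227.48240661621094, 175.7730712890625), (70.85269165039062, 38.75812530517578), 3.6913859844207764) [[[201, 156]], [[191, 192]], [[261, 197]], [[263, 159]]]
```

View pics/z.png

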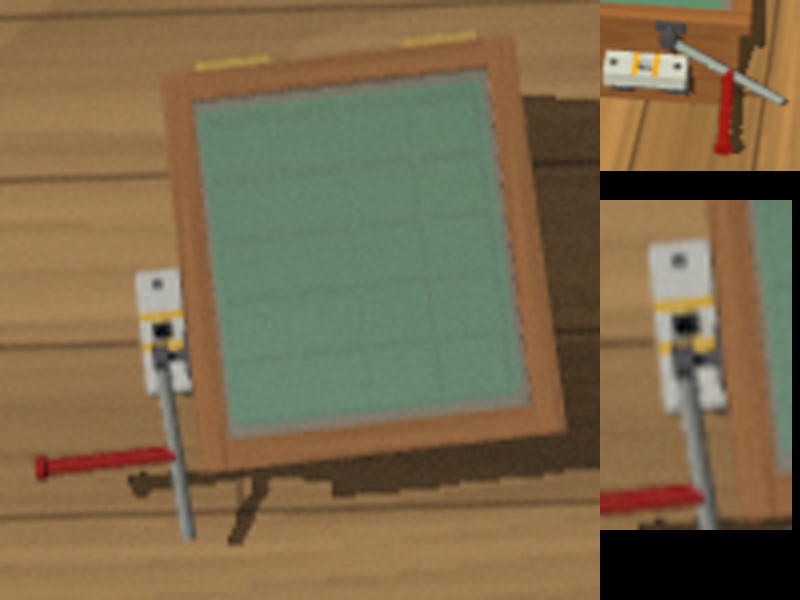

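Lid corners in the top view (full-image px): (230.5,113.8), (318.8,104.5), (331.8,202.5), (241.3,213). The hinge leaves are on the far edge, the hole is at (230.6,177.4), and the bar runs (198,212)–(233,209).

```bash
python3 - <<'E'
from h import *
C=[onz('top',p,132)[:2] for p in((230.5,113.75),(318.75,104.5),(331.75,202.5),(241.25,213))]
C=np.array(C);print(C.round(1));print([np.linalg.norm(C[i]-C[(i+1)%4]).round(1) for i in range(4)])
ex=(C[0]-C[3])+(C[1]-C[2]); ey=(C[0]-C[1])+(C[3]-C[2])
y1=np.arctan2(ex[1],ex[0]);y2=np.arctan2(-ey[0],ey[1]);print("yaw",y1,y2)
yaw=(y1+y2)/2;X=np.array([np.cos(yaw),np.sin(yaw)]);Y=np.array([-X[1],X[0]])
cen=C.mean(0); 
for far in (135,130): print("origin if hinge edge at",far,cen-X*(far-135))
org=cen+5*X
def tof(p): d=np.array(p[:2])-org; return np.array([d@X,d@Y]).round(1)
print("hole",tof(onz('top',(230.6,177.4),85)),"side",tof(onz('side',(220+45/2.85,195+65/2.85),85)))
print("strip ends",tof(onz('top',(229.5,162.5),85)),tof(onz('top',(231.5,193.5),85)))
t,e=tri((198.5,212),(262.8,248));print("bar end",t.round(1),e.round(1),tof(t))
t,e=tri((233,209),(265,220.5));print("bar root",t.round(1),e.round(1),tof(t))
t,e=tri((237.2,230),(283.5,231));print("foot",t.round(1),e,tof(t))
# expected: prop=0 -> dir -x, .35 below
th=.35
for s,r in((75,75),(145,145)): 
  p=np.array([-60-r*np.cos(th),139,125-r*np.sin(th)]);print("exp",s,p.round(1))
s=ctrl.sense();print(Q(s['ee_rot']).as_matrix().round(3))
for nm,p in(("grip",(-60-75*np.cos(th),204)),("hole",(-37,139))): print(nm,org+X*p[0]+Y*p[1])
E
```

```text
[[ 761.9  121. ]
 [ 779.8 -116.9]
 [ 514.9 -139.4]
 [ 494.    97.6]]
[np.float64(238.5), np.float64(265.9), np.float64(237.9), np.float64(268.9)]
yaw 0.08580238832404037 0.08154500746308177
origin if hinge edge at 135 [637.66461086  -9.42327498]
origin if hinge edge at 130 [642.64711785  -9.00539451]
hole [-35.1 140.3] side [-37.3 142. ]
strip ends [  6.7 139.1] [-79.8 142.4]
bar end [502.3 217.9  82. ] 1.7 [-120.9  237.8]
bar root [508.8 123.1  83. ] 0.1 [-122.4  142.8]
foot [452.3 116.1  36.9] 0.0215140418523109 [-179.2  140.6]
exp 75 [-130.5  139.    99.3]
exp 145 [-196.2  139.    75.3]
[[-0.     0.443 -0.897]
 [ 0.001 -0.897 -0.443]
 [-1.    -0.001 -0.   ]]
grip [495.601044   183.37814229]
hole [594.15948894 126.41598432]
```

```bash
cat >> h.py <<'E'
yaw=.0837;X=np.array([np.cos(yaw),np.sin(yaw),0]);Y=np.array([-X[1],X[0],0]);Z=np.array([0,0,1.])
org=np.array([642.65,-9.0,0])+2*Y
def W(f): return org+X*f[0]+Y*f[1]+Z*f[2]
def F(w): d=np.array(w)-org; return np.array([d@X,d@Y,d[2]])
Rt=np.c_[-Z,X,np.cross(-Z,X)]
GP=19.
def delta(f):  # bar-point target in frame -> tool deltas from sensed pose
    s=ctrl.sense();Rc=Q(s['ee_rot']);w=W(f)-GP*Z
    return Rc.inv().apply(w-s['eef_pos']).round(1), np.degrees((Rc.inv()*R.from_matrix(Rt)).as_rotvec()).round(1)
def lk(bx,bz):  # bar -> lid, prop, foot (mm)
    dx,dz=130-bx,bz-125;d=np.hypot(dx,dz)
    a=np.arctan2(dz,dx); c=np.arccos((190**2+d*d-75**2)/(2*190*d)); L=a+c
    p=np.array([130-190*np.cos(L),125+190*np.sin(L)]);u=(np.array([bx,bz])-p)/75
    return L,np.arctan2(-u[1],-u[0])+L-.35,p+145*u
def bar(L,pr):
    p=np.array([130-190*np.cos(L),125+190*np.sin(L)]);b=.35+pr-L
    return p-75*np.array([np.cos(b),np.sin(b)])
E
python3 - <<'E'
from h import *
print(delta((-121.5,204,160)),lk(-121.5,82))
E
```

```text
(array([  90.4, -468.2, -534.6]), array([-68.5,  -0. ,   0. ])) (np.float64(-0.0003829257631358385), np.float64(0.25900205776395113), array([-178.900013  ,   41.93457217]))
```

Request:
carry_out:
  deltas:
    - [-1,0,-55,-60,-10,0,0]
    - [-1,0,-100,-110,-20,0,0]
    - [-1,0,-140,-155,-30,0,0]
    - [-1,0,-180,-205,-40,0,0]
    - [-1,0,-220,-250,-50,0,0]
  newtons: 30

```text
time_s: 0.72
eef_pos: [351.6, -179.8, 231.2]
ee_rot: [0.438, 0.555, 0.438, -0.555]
force: [0.5, -0.6, 0.3]
grip_width: 0.998
```

```bash
python3 -c "
from h import *
print(delta((-121.5,204,160)),ctrl.sense()['time_s'])"
```

```text
(array([  90.3,   63.7, -391.4]), array([-18.2,  -0. ,  -0. ])) 0.725
```

Request:
carry_out:
  deltas:
    - [-1,0,10,-60,-9,0,0]
    - [-1,0,20,-120,-18.2,0,0]
    - [-1,0,30,-180,-18.2,0,0]
    - [-1,0,40,-240,-18.2,0,0]
    - [-1,0,50,-300,-18.2,0,0]

```text
time_s: 1.35
eef_pos: [471.3, 100.0, 231.2]
ee_rot: [0.519, 0.48, 0.519, -0.48]
force: [1.1, -1.9, -0.2]
grip_width: 1.003
```

```bash
python3 -c "
from h import *
print(delta((-121.5,204,160)),ctrl.sense()['time_s'])"
```

```text
(array([ 90.2,  39.7, -83.3]), array([-0.3,  0. ,  0. ])) 1.35
```

Request:
carry_out:
  deltas:
    - [-1,0,20,-42,0,0,0]
    - [-1,0,40,-83,0,0,0]
    - [-1,40,40,-83,0,0,0]
    - [-1,80,40,-83,0,0,0]
    - [-1,90,40,-83,0,0,0]

```text
time_s: 1.98
eef_pos: [503.1, 183.6, 139.1]
ee_rot: [0.518, 0.479, 0.52, -0.481]
force: [-0.5, 0.3, -0.3]
grip_width: 0.999
```

```bash
python3 -c "
from h import *
print(delta((-121.5,204,82)),ctrl.sense()['eef_pos'])
o=[]
for n in('top','side'):
    im=viewer.capture(n)[:,:,::-1]; u=proj(n,W((-121,204,82))).astype(int);print(u)
    x,y=max(u[0]-50,0),u[1]-60;o.append(cv2.resize(im[y:y+120,x:x+100],(400,480),interpolation=cv2.INTER_CUBIC))
cv2.imwrite('pics/g1.png',np.hstack(o))"
```

```text
(array([76.1,  1.8, -2.4]), array([-0.3,  0. ,  0.3])) [503.13966816 183.63558736 139.11589896]
[210 211]
[263 238]
```

View pics/g1.png

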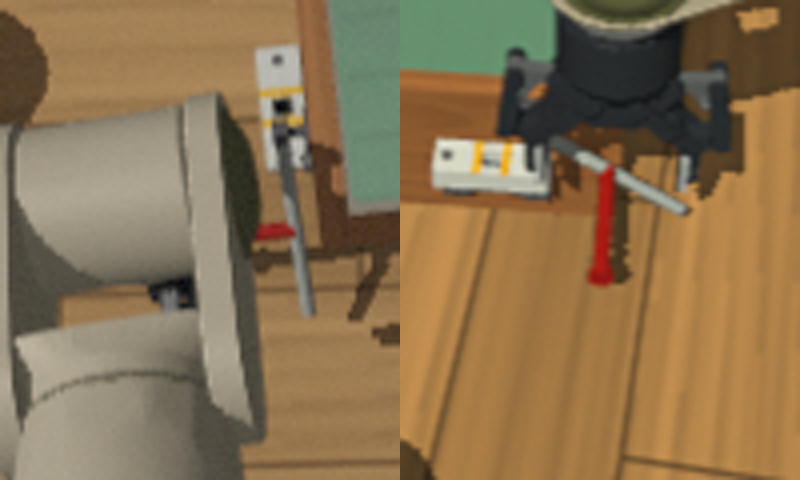

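The open jaws straddle the red bar: in the side crop the bar is at (603,225) and the fingers hang either side. Descend, then close.

Request:
carry_out:
  deltas:
    - [-1,30,1,-2,0,0,0]
    - [-1,60,2,-2,0,0,0]
    - [-1,76,2,-2,0,0,0]
    - [-0.5,76,2,-2,0,0,0]
    - [0,76,2,-2,0,0,0]
  newtons: 30

```text
time_s: 2.7
eef_pos: [507.0, 186.0, 66.7]
ee_rot: [0.52, 0.481, 0.519, -0.479]
force: [0.1, 0.1, 0.6]
grip_width: 0.602
```

Request:
carry_out:
  deltas:
    - [0.4,0,0,0,0,0,0]
    - [1,0,0,0,0,0,0]
    - [1,0,0,0,0,0,0]
    - [1,0,0,0,0,0,0]
    - [1,0,0,0,0,0,0]
  newtons: 30

```text
time_s: 3.32
eef_pos: [506.8, 185.9, 65.7]
ee_rot: [0.52, 0.48, 0.519, -0.48]
force: [2.4, 0.6, 2.6]
grip_width: 0.126
```

```bash
python3 -c "
from h import *
s=ctrl.sense();print(s['grip_width'],s['force'],F(s['eef_pos']).round(1))
o=[]
for n in('top','side'):
    im=viewer.capture(n)[:,:,::-1]; u=proj(n,W((-90,180,82))).astype(int);
    x,y=max(u[0]-50,0),u[1]-60;o.append(cv2.resize(im[y:y+120,x:x+100],(400,480),interpolation=cv2.INTER_CUBIC))
cv2.imwrite('pics/g2.png',np.hstack(o))
# path plan
for L,pr in((0,.26),(.15,.35),(.3,.5),(.45,.8),(.58,1.2),(.64,1.5),(.64,1.75),(.62,1.82),(.58,1.8),(.54,1.76),(.5,1.72)):
  b=bar(L,pr);print(L,pr,b.round(1),lk(*b)[2].round(1),np.hypot(130-b[0],b[1]-125).round(1))
"
```

```text
0.12607570291807824 [2.38698938 0.64778068 2.60408957] [-119.1  203.6   65.7]
0 0.26 [-121.5   82. ] [-178.8   41.9] 255.1
0.15 0.35 [-121.8  114.2] [-181.5   77.6] 252.0
0.3 0.5 [-115.5  141.9] [-175.1  105.4] 246.0
0.45 0.8 [-98.4 159.3] [-152.   114.2] 231.0
0.58 1.2 [-71.3 167.3] [-110.9  109.5] 205.7
0.64 1.5 [-48.9 168.3] [-73.6 102.8] 184.0
0.64 1.75 [-30.7 163.9] [-38.4  94.4] 165.3
0.62 1.82 [-26.2 160.4] [-27.7  90.4] 160.2
0.58 1.8 [-29.  154.1] [-29.   84.1] 161.6
0.54 1.76 [-33.  147.7] [-33.1  77.7] 164.6
0.5 1.72 [-36.8 141.1] [-36.9  71.1] 167.6
```

View pics/g2.png

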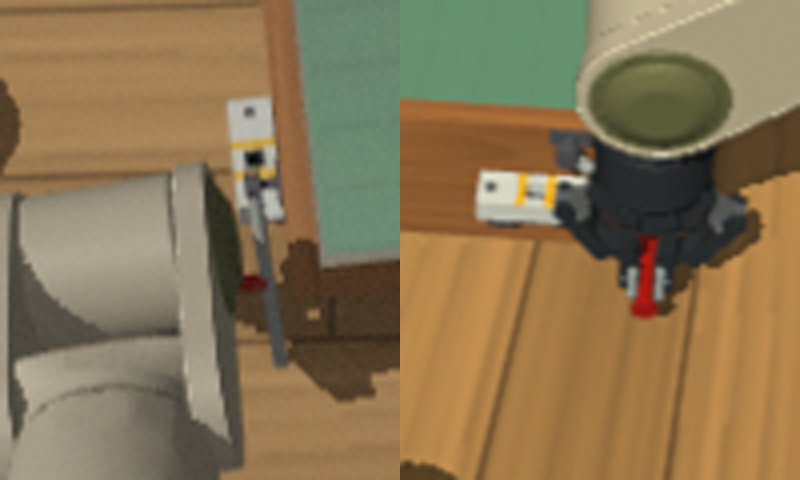

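The fingers hold the bar (width 0.126, about 11 mm); in the side crop the pads are around it at (643,280). Now raise the lid.

Request:
carry_out:
  deltas:
    - [1,-8,0,0,0,0,0]
    - [1,-20,0,0,0,0,0]
    - [1,-32,0,0,0,0,0]
    - [1,-46,3,0,0,0,0]
    - [1,-60,6,0,0,0,0]
  newtons: 40

```text
time_s: 4.05
eef_pos: [511.3, 186.4, 126.0]
ee_rot: [0.519, 0.479, 0.52, -0.481]
force: [-4.1, 0.5, -3.5]
grip_width: 0.119
```

Request:
carry_out:
  deltas:
    - [1,-10,8,0,0,0,0]
    - [1,-18,17,0,0,0,0]
    - [1,-22,30,0,0,0,0]
    - [1,-26,44,0,0,0,0]
    - [1,-26,44,0,0,0,0]

```text
time_s: 4.68
eef_pos: [556.7, 190.2, 152.3]
ee_rot: [0.519, 0.481, 0.519, -0.479]
force: [-2.4, 3.3, -2.1]
grip_width: 0.124
```

```bash
python3 -c "
from h import *
s=ctrl.sense();print(s['time_s'],s['grip_width'],s['force'],F(s['eef_pos']).round(1))
o=[]
for n in('top','side'):
    im=viewer.capture(n)[:,:,::-1];cv2.imwrite('pics/full_'+n+'.png',im); u=proj(n,W((-60,170,140))).astype(int);print(n,u-[50,60])
    x,y=max(u[0]-50,0),u[1]-60;o.append(cv2.resize(im[y:y+120,x:x+100],(400,480),interpolation=cv2.INTER_CUBIC))
cv2.imwrite('pics/g3.png',np.hstack(o))
"
```

```text
4.675 0.12379724037964468 [-2.43774271  3.32318195 -2.0758507 ] [-69.  203.7 152.3]
top [167 125]
side [192 154]
```

View pics/g3.png

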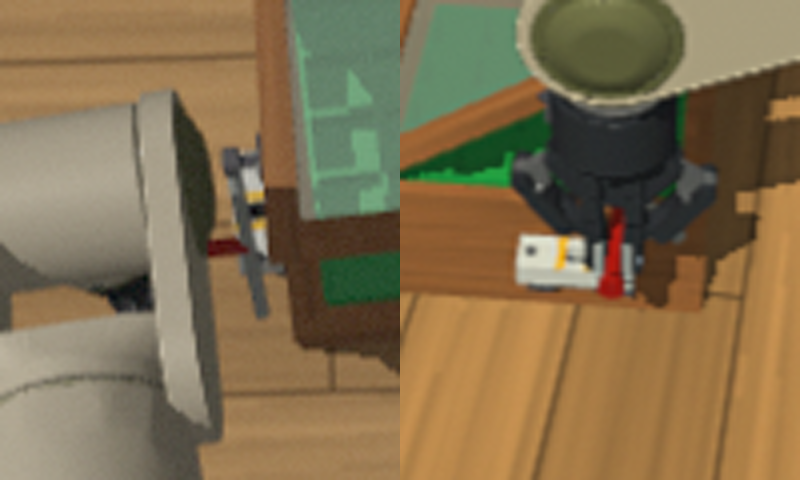

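Lid is raised and held; in the top crop the pivot is at (235,165), the bar root at (248,248) and the rod foot at (262,315). Cast these onto the rod plane.

```bash
cat >> h.py <<'E'
def onplane(n,uv,y=139.):
    o,d=ray(n,uv);o=F(o);d=np.array([d@X,d@Y,d[2]]);return o+d*(y-o[1])/d[1]
def rodfit(px_p,px_f,py=152):
    # solve lid,prop whose pivot and foot match top pixels (rows)
    from scipy.optimize import least_squares
    def pts(q):
        L,pr=q;p=np.array([130-190*np.cos(L),125+190*np.sin(L)]);b=.35+pr-L
        return p,p-145*np.array([np.cos(b),np.sin(b)])
    def r(q):
        p,f=pts(q);return np.r_[proj('top',W((p[0],139,p[1])))-px_p,proj('top',W((f[0],139,f[1])))-px_f]
    s=least_squares(r,[.5,1.]);return s.x,s.fun,pts(s.x)
E
python3 -c "
from h import *
x,f,p=rodfit((226,166.25),(232.7,203.5));print(x,f,p,bar(*x))
print(lk(-71,167),lk(-69,171.3),lk(-69,166))
print(onz('top',(226,166.25),230)[:2],F(onz('top',(226,166.25),228)),F(onz('top',(232.7,203.5),108)))
h=cv2.cvtColor(cv2.imread('pics/full_top.png'),cv2.COLOR_BGR2HSV)
"
```

```text
[0.57304228 1.21034526] [-1.20160001  0.28583961 -0.27653789  0.01350919] (array([-29.64852065, 228.01626014]), array([-109.53520367,  107.0075089 ])) [-70.96921876 165.42552674]
(np.float64(0.5798413897074094), np.float64(1.2053571169389596), array([-110.25187774,  109.04061686])) (np.float64(0.6044641738866021), np.float64(1.2201054495469532), array([-108.82227195,  113.73102696])) (np.float64(0.5812131759044488), np.float64(1.2363408124414796), array([-106.51863251,  106.9038731 ]))
[601.57744851 125.91283949] [-29.27778994 136.03886471 228.        ] [-109.67535198  138.18344833  108.        ]
```

```bash
cat >> h.py <<'E'
def invfoot(fx,fz):
    dx,dz=130-fx,fz-125;d=np.hypot(dx,dz);a=np.arctan2(dz,dx)
    L=a+np.arccos((190**2+d*d-145**2)/(2*190*d));p=np.array([130-190*np.cos(L),125+190*np.sin(L)])
    return L,p+75/145*(np.array([fx,fz])-p)
OFF=np.array([-2,0,13.])
def now():
    s=ctrl.sense();t=F(s['eef_pos'])+OFF;L,pr,f=lk(t[0],t[2])
    print('t',s['time_s'],'force',s['force'].round(1),'bar',t.round(1),'L',round(L,3),'prop',round(pr,3),'foot',f.round(1),'gw',round(s['grip_width'],3));return t
E
python3 -c "
from h import *
t=now()
for f in((-100,112),(-80,106),(-60,101),(-36,97),(-36,92),(-36,88),(-36,85),(-36,71),(-44,85),(-28,85),(-52,85),(-20,85)):
  L,b=invfoot(*f);print(f,round(L,3),b.round(1),'dx,dz',(b-t[[0,2]]).round(1))
"
```

```text
t 4.775 force [-2.7  3.6 -1.3] bar [-71.8 203.7 164.8] L 0.568 prop 1.201 foot [-110.6  106.5] gw 0.123
(-100, 112) 0.622 [-63.5 171.7] dx,dz [8.3 7. ]
(-80, 106) 0.643 [-52.  170.2] dx,dz [19.8  5.4]
(-60, 101) 0.654 [-41.1 168.4] dx,dz [30.7  3.6]
(-36, 97) 0.658 [-28.4 166.6] dx,dz [43.3  1.8]
(-36, 92) 0.627 [-30.1 161.8] dx,dz [41.7 -3. ]
(-36, 88) 0.603 [-31.4 157.9] dx,dz [40.4 -6.9]
(-36, 85) 0.584 [-32.4 154.9] dx,dz [39.4 -9.8]
(-36, 71) 0.499 [-36.4 141. ] dx,dz [ 35.4 -23.8]
(-44, 85) 0.581 [-36.7 154.6] dx,dz [ 35.1 -10.1]
(-28, 85) 0.586 [-28.2 155. ] dx,dz [43.6 -9.8]
(-52, 85) 0.574 [-41.1 154.2] dx,dz [ 30.7 -10.6]
(-20, 85) 0.584 [-24.1 154.9] dx,dz [47.7 -9.9]
```

Request:
carry_out:
  deltas:
    - [1,-6,8,0,0,0,0]
    - [1,-6,20,0,0,0,0]
    - [1,-4,31,0,0,0,0]
    - [1,-2,43,0,0,0,0]
    - [1,-2,43,0,0,0,0]

```text
time_s: 5.4
eef_pos: [599.0, 193.8, 153.1]
ee_rot: [0.519, 0.48, 0.519, -0.48]
force: [-0.8, 6.9, -3.6]
grip_width: 0.124
```

```bash
python3 -c "
from h import *
t=now()
o=[]
for n in('top','side'):
    im=viewer.capture(n)[:,:,::-1];cv2.imwrite('pics/f4_'+n+'.png',im); u=proj(n,W((-36,150,110))).astype(int)-[30,36];print(n,u)
    o.append(cv2.resize(im[u[1]:u[1]+72,u[0]:u[0]+60],(400,480),interpolation=cv2.INTER_CUBIC))
cv2.imwrite('pics/g4.png',np.hstack(o))
"
```

```text
t 5.4 force [-0.8  6.9 -3.6] bar [-28.5 203.8 166.1] L 0.654 prop 1.772 foot [-35.7  96.4] gw 0.124
top [195 140]
side [204 178]
```

View pics/g4.png

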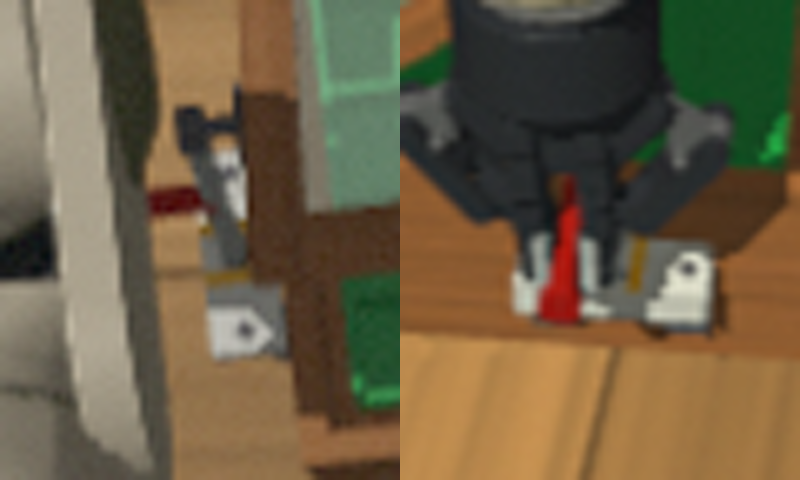

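Top crop: yellow marks at rows 230 and 278, so the hole's middle is near (228,254). The rod's lower end covers it, reaching about (232,262).

```bash
python3 -c "
from h import *
k=6.667
for v in((228,230),(228,278),(228,254)): print(v,F(onz('top',(195+v[0]/k,140+v[1]/k),85)).round(1))
for q in((-35.7,139,96.4),(-30.7,139,96.4),(-40.7,139,96.4),(-36,139,85),(-29,139,239)): print(q,((proj('top',W(q))-[195,140])*k).round(0))
h=cv2.cvtColor(cv2.imread('pics/top0.png'),cv2.COLOR_BGR2HSV)
g=cv2.cvtColor(cv2.imread('pics/top0.png'),cv2.COLOR_BGR2GRAY)
print(g[168:188,226:236])
"
```

```text
(228, 230) [-26.6 141.3  85. ]
(228, 278) [-46.6 143.4  85. ]
(228, 254) [-36.6 142.4  85. ]
(-35.7, 139, 96.4) [233. 247.]
(-30.7, 139, 96.4) [232. 235.]
(-40.7, 139, 96.4) [235. 259.]
(-36, 139, 85) [236. 252.]
(-29, 139, 239) [195. 170.]
[[183 179 179 179 178 178 179 180 176 114]
 [178 179 180 179 178 180 180 179 176 121]
 [179 180 183 178 178 177 180 179 174 132]
 [181 178 181 178 179 177 180 180 172 127]
 [177 175 176 176 173 174 175 174 165 133]
 [168 166 165 164 160 160 158 158 157 135]
 [158 161 159 162 154 146 152 171 169 157]
 [173 168 141 139 121 107 121 170 179 170]
 [181 171  81  53  41  44  75 153 178 171]
 [178 170  77  23  12  26  66 145 177 157]
 [180 172  93  11  23  22  56 133 175 140]
 [181 176 124  80  70  77 109 152 174 150]
 [177 171 126 115 109 108 150 166 164 145]
 [159 155  97 101 102  96 153 160 152 134]
 [164 156  74  79  75  81 118 137 118  94]
 [174 168  92  81  82  74  47  59  78  82]
 [179 173 104  80  79  72  38  50  82  81]
 [176 175 113  71  67  73 100 133 144 138]
 [168 174 121  60  56  70 127 181 181 175]
 [164 177 147  92  93  77 113 179 182 175]]
```

Request:
carry_out:
  deltas:
    - [1,1,-0.5,0,0,0,0]
    - [1,2.5,-1,0,0,0,0]
    - [1,4,-1.5,0,0,0,0]
    - [1,5,-2,0,0,0,0]
    - [1,6,-2.5,0,0,0,0]

```text
time_s: 6.12
eef_pos: [596.1, 193.6, 147.5]
ee_rot: [0.519, 0.48, 0.519, -0.48]
force: [-2.7, 4.9, -2.3]
grip_width: 0.124
```

Request:
carry_out:
  deltas:
    - [1,0.5,-0.2,0,0,0,0]
    - [1,1,-0.4,0,0,0,0]
    - [1,1.5,-0.6,0,0,0,0]
    - [1,2,-0.7,0,0,0,0]
    - [1,2,-0.7,0,0,0,0]

```text
time_s: 6.75
eef_pos: [595.4, 193.5, 145.5]
ee_rot: [0.519, 0.48, 0.519, -0.48]
force: [-1.6, 3.5, -2.3]
grip_width: 0.119
```

Request:
carry_out:
  deltas:
    - [1,0.5,-0.2,0,0,0,0]
    - [1,1,-0.4,0,0,0,0]
    - [1,1.5,-0.6,0,0,0,0]
    - [1,2,-0.7,0,0,0,0]
    - [1,2,-0.7,0,0,0,0]

```text
time_s: 7.38
eef_pos: [594.6, 193.5, 143.6]
ee_rot: [0.519, 0.48, 0.519, -0.48]
force: [-3.1, 4.5, -1.8]
grip_width: 0.126
```

```bash
python3 -c "
from h import *
t=now()"
```

```text
t 7.375 force [-3.1  4.5 -1.8] bar [-32.9 203.8 156.6] L 0.594 prop 1.742 foot [-38.   86.8] gw 0.126
```

Request:
carry_out:
  deltas:
    - [1,0.4,0.3,0,0,0,0]
    - [1,0.8,0.5,0,0,0,0]
    - [1,1.2,0.5,0,0,0,0]
    - [1,1.6,0.5,0,0,0,0]
    - [1,1.6,0.5,0,0,0,0]

```text
time_s: 8.0
eef_pos: [594.5, 193.4, 141.8]
ee_rot: [0.519, 0.48, 0.52, -0.48]
force: [-6.2, 4.0, -0.6]
grip_width: 0.127
```

Request:
carry_out:
  deltas:
    - [1,0.4,-0.1,0,0,0,0]
    - [1,0.8,-0.2,0,0,0,0]
    - [1,1.2,-0.3,0,0,0,0]
    - [1,1.5,-0.4,0,0,0,0]
    - [1,1.5,-0.4,0,0,0,0]

```text
time_s: 8.62
eef_pos: [594.2, 193.4, 140.4]
ee_rot: [0.519, 0.48, 0.52, -0.48]
force: [-6.3, 4.5, -0.7]
grip_width: 0.12
```

Request:
carry_out:
  deltas:
    - [1,0.4,-0.1,0,0,0,0]
    - [1,0.8,-0.2,0,0,0,0]
    - [1,1.2,-0.3,0,0,0,0]
    - [1,1.5,-0.4,0,0,0,0]
    - [1,1.5,-0.4,0,0,0,0]

```text
time_s: 9.25
eef_pos: [594.0, 193.4, 138.7]
ee_rot: [0.519, 0.48, 0.52, -0.48]
force: [-3.4, 4.1, -2.8]
grip_width: 0.117
```

```bash
python3 -c "
from h import *
t=now()"
```

```text
t 9.25 force [-3.4  4.1 -2.8] bar [-33.6 203.8 151.7] L 0.564 prop 1.745 foot [-36.4  81.7] gw 0.117
```

Request:
carry_out:
  deltas:
    - [1,0.4,-0.1,0,0,0,0]
    - [1,0.8,-0.2,0,0,0,0]
    - [1,1.2,-0.3,0,0,0,0]
    - [1,1.6,-0.5,0,0,0,0]
    - [1,1.6,-0.5,0,0,0,0]

```text
time_s: 9.88
eef_pos: [593.7, 193.4, 137.2]
ee_rot: [0.519, 0.48, 0.52, -0.48]
force: [-2.9, 4.2, -2.4]
grip_width: 0.119
```

Request:
carry_out:
  deltas:
    - [1,0.4,-0.1,0,0,0,0]
    - [1,0.8,-0.2,0,0,0,0]
    - [1,1.2,-0.3,0,0,0,0]
    - [1,1.6,-0.5,0,0,0,0]
    - [1,1.6,-0.5,0,0,0,0]

```text
time_s: 10.5
eef_pos: [593.3, 193.3, 135.7]
ee_rot: [0.519, 0.48, 0.519, -0.48]
force: [-2.7, 4.3, -1.4]
grip_width: 0.124
```

Request:
carry_out:
  deltas:
    - [1,0.4,-0.1,0,0,0,0]
    - [1,0.8,-0.2,0,0,0,0]
    - [1,1.2,-0.3,0,0,0,0]
    - [1,1.6,-0.5,0,0,0,0]
    - [1,1.6,-0.5,0,0,0,0]

```text
time_s: 11.12
eef_pos: [593.1, 193.3, 134.6]
ee_rot: [0.519, 0.48, 0.519, -0.479]
force: [-2.3, 4.4, -0.2]
grip_width: 0.12
```

Request:
carry_out:
  deltas:
    - [1,0.3,-0.1,0,0,0,0]
    - [1,0.6,-0.2,0,0,0,0]
    - [1,0.9,-0.3,0,0,0,0]
    - [1,1.2,-0.4,0,0,0,0]
    - [1,1.2,-0.4,0,0,0,0]

```text
time_s: 11.75
eef_pos: [593.0, 193.3, 134.0]
ee_rot: [0.52, 0.481, 0.519, -0.479]
force: [-3.0, 5.2, 4.0]
grip_width: 0.124
```

```bash
python3 -c "
from h import *
t=now()
o=[]
for n in('top','side'):
    im=viewer.capture(n)[:,:,::-1];cv2.imwrite('pics/f5_'+n+'.png',im); u=proj(n,W((-36,150,110))).astype(int)-[30,36];print(n,u)
    o.append(cv2.resize(im[u[1]:u[1]+72,u[0]:u[0]+60],(400,480),interpolation=cv2.INTER_CUBIC))
cv2.imwrite('pics/g5.png',np.hstack(o))
"
```

```text
t 11.75 force [-3.   5.2  4. ] bar [-34.6 203.7 147. ] L 0.536 prop 1.741 foot [-35.7  77. ] gw 0.124
top [195 140]
side [204 178]
```

View pics/g5.png

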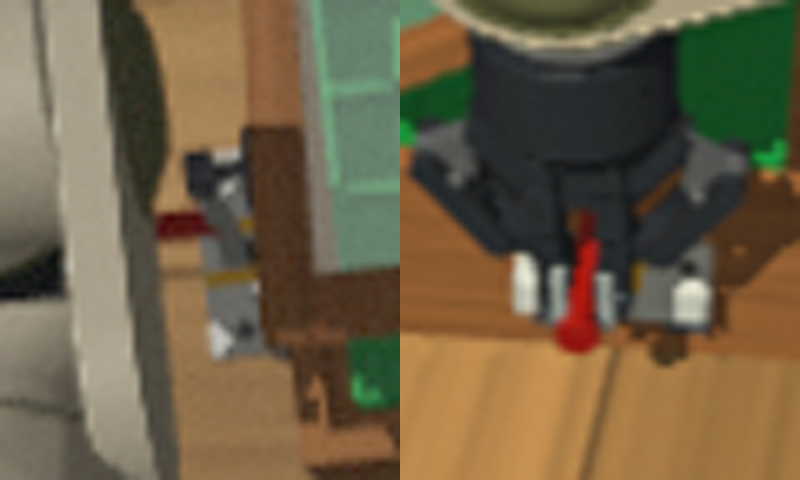

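Contact of about 6 N with the foot estimated at 77 mm; the picture alone doesn't separate the strip's top from the hole floor (rod end near (235,256), between marks at rows 225 and 278). I'll ease off and probe sideways.

Request:
carry_out:
  deltas:
    - [1,-1,0,0,0,0,0]
    - [1,-1,0.5,0,0,0,0]
    - [1,-1,1,0,0,0,0]
    - [1,-1,1.5,0,0,0,0]
    - [1,-1,1.5,0,0,0,0]

```text
time_s: 12.48
eef_pos: [593.4, 193.3, 133.9]
ee_rot: [0.519, 0.48, 0.52, -0.48]
force: [-5.5, 4.1, -0.9]
grip_width: 0.126
```

Request:
carry_out:
  deltas:
    - [1,0,-0.8,0,0,0,0]
    - [1,0,-1.5,0,0,0,0]
    - [1,0,-2.3,0,0,0,0]
    - [1,0,-3,0,0,0,0]
    - [1,0,-3,0,0,0,0]

```text
time_s: 13.1
eef_pos: [592.1, 193.2, 134.2]
ee_rot: [0.52, 0.481, 0.519, -0.479]
force: [-3.0, 4.6, 4.1]
grip_width: 0.121
```

```bash
python3 -c "
from h import *
t=now()
im=viewer.capture('top')[:,:,::-1];cv2.imwrite('pics/f6.png',im)
cv2.imwrite('pics/g6.png',cv2.resize(im[90:240,210:360],(600,600),interpolation=cv2.INTER_CUBIC))
for L in(.5,.54,.585,.62):
  P=lambda r,h,y:W((130-r*np.cos(L)+h*np.sin(L),y,125+r*np.sin(L)+h*np.cos(L)))
  print(L,[((proj('top',P(270,h,y))-[210,90])*4).round(0) for h in(7,-7) for y in(-120,120)],'hinge',[((proj('top',P(0,7,y))-[210,90])*4).round(0) for y in(-120,120)])
"
```

```text
t 13.1 force [-3.   4.6  4.1] bar [-35.5 203.7 147.2] L 0.537 prop 1.728 foot [-37.5  77.2] gw 0.121
0.5 [array([510., 372.]), array([ 99., 418.]), array([508., 386.]), array([101., 431.])] hinge [array([432.,  50.]), array([78., 91.])]
0.54 [array([512., 360.]), array([ 96., 406.]), array([510., 375.]), array([ 99., 421.])] hinge [array([432.,  50.]), array([78., 90.])]
0.585 [array([513., 346.]), array([ 94., 393.]), array([511., 362.]), array([ 97., 408.])] hinge [array([432.,  50.]), array([78., 90.])]
0.62 [array([514., 334.]), array([ 92., 381.]), array([513., 351.]), array([ 95., 398.])] hinge [array([432.,  50.]), array([78., 90.])]
```

View pics/g6.png

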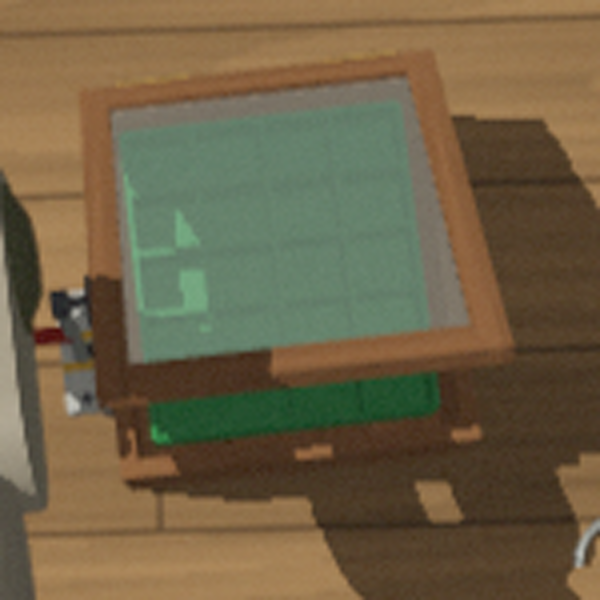

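Here the lid's lower front edge runs (98,405)–(512,350), giving lid ≈0.595. That matches the foot standing on the strip's top (0.584) rather than being in the hole. Look closely at where the rod end sits relative to the marks.

```bash
python3 -c "
from h import *
im=cv2.imread('pics/f6.png')
b=cv2.imread('pics/f5_top.png')
c=lambda i:cv2.resize(i[155:203,215:247],(400,600),interpolation=cv2.INTER_LANCZOS4)
o=np.hstack([c(b),c(im)]);o=cv2.convertScaleAbs(o,alpha=1.5)
cv2.imwrite('pics/g7.png',o)
for q in((-36.5,139,85),(-30,139,85),(-41.5,139,85)): print(q,((proj('top',W(q))-[215,155])*12.5).round(0))
for oz in(13,17,19,21): print(oz,lk(592.1*0-35.5,134.2+oz))
"
```

```text
(-36.5, 139, 85) [193. 287.]
(-30, 139, 85) [190. 258.]
(-41.5, 139, 85) [195. 309.]
13 (np.float64(0.5368191269301454), np.float64(1.727938441091085), array([-37.57708596,  77.23082312]))
17 (np.float64(0.560827105940717), np.float64(1.7201839871666622), array([-39.79805594,  81.33207664]))
19 (np.float64(0.572774696858876), np.float64(1.715840505079853), array([-40.9356587 ,  83.41136472]))
21 (np.float64(0.5846780680573991), np.float64(1.7111889550544497), array([-42.09020644,  85.51091062]))
```

View pics/g7.png

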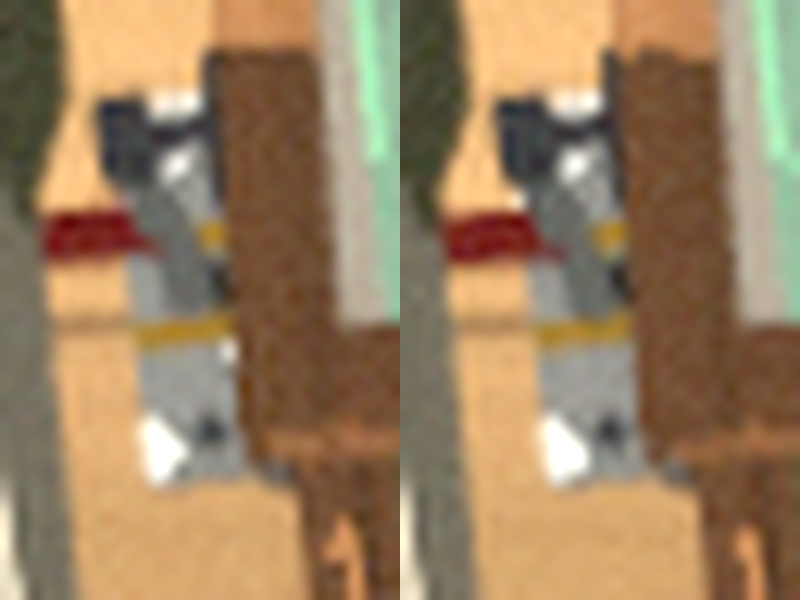

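The rod's lower end moved from row 310 (left, earlier) to 318 (right, now), while the marks at rows 235 and 332 put the hole's middle at 283. So the foot centre is about 3 mm too far toward -x. I'll shift back +x and lower gently.

Request:
carry_out:
  deltas:
    - [1,-1,0.7,0,0,0,0]
    - [1,-1,1.4,0,0,0,0]
    - [1,-1,2.1,0,0,0,0]
    - [1,-0.5,2.4,0,0,0,0]
    - [1,0,2.4,0,0,0,0]

```text
time_s: 13.78
eef_pos: [592.6, 193.2, 134.5]
ee_rot: [0.519, 0.48, 0.52, -0.48]
force: [-10.0, 4.2, 6.8]
grip_width: 0.122
```

Request:
carry_out:
  deltas:
    - [1,0.3,0,0,0,0,0]
    - [1,0.6,-0.1,0,0,0,0]
    - [1,0.9,-0.2,0,0,0,0]
    - [1,1.2,-0.3,0,0,0,0]
    - [1,1.2,-0.3,0,0,0,0]

```text
time_s: 14.4
eef_pos: [592.6, 193.3, 134.2]
ee_rot: [0.519, 0.48, 0.52, -0.48]
force: [-10.1, 2.7, 9.5]
grip_width: 0.119
```

Request:
carry_out:
  deltas:
    - [1,-2,0,0,0,0,0]
    - [1,-4,0,0,0,0,0]
    - [1,-6,0,0,0,0,0]
    - [1,-6,0,0,0,0,0]
    - [1,-6,0,0,0,0,0]

```text
time_s: 15.02
eef_pos: [593.1, 193.3, 138.6]
ee_rot: [0.519, 0.48, 0.519, -0.48]
force: [-0.6, 5.6, -3.6]
grip_width: 0.122
```

Request:
carry_out:
  deltas:
    - [1,0,0.5,0,0,0,0]
    - [1,0,1.0,0,0,0,0]
    - [1,0,1.5,0,0,0,0]
    - [1,1,1.3,0,0,0,0]
    - [1,2,1.0,0,0,0,0]

```text
time_s: 15.65
eef_pos: [593.7, 193.3, 136.5]
ee_rot: [0.519, 0.48, 0.52, -0.48]
force: [-3.5, 4.6, -1.4]
grip_width: 0.122
```

Request:
carry_out:
  deltas:
    - [1,0.5,-0.1,0,0,0,0]
    - [1,1,-0.3,0,0,0,0]
    - [1,1.5,-0.4,0,0,0,0]
    - [1,2,-0.6,0,0,0,0]
    - [1,2,-0.6,0,0,0,0]

```text
time_s: 16.27
eef_pos: [593.3, 193.3, 134.7]
ee_rot: [0.519, 0.48, 0.52, -0.48]
force: [-3.4, 5.0, -1.5]
grip_width: 0.123
```

Request:
carry_out:
  deltas:
    - [1,0.4,-0.1,0,0,0,0]
    - [1,0.8,-0.2,0,0,0,0]
    - [1,1.2,-0.3,0,0,0,0]
    - [1,1.6,-0.4,0,0,0,0]
    - [1,1.6,-0.4,0,0,0,0]

```text
time_s: 16.9
eef_pos: [593.1, 193.3, 133.2]
ee_rot: [0.519, 0.48, 0.519, -0.48]
force: [-3.4, 4.4, -2.1]
grip_width: 0.121
```

Now below the earlier contact height with no vertical force, so the foot is entering the hole. Continue down.

Request:
carry_out:
  deltas:
    - [1,0.6,-0.2,0,0,0,0]
    - [1,1.2,-0.3,0,0,0,0]
    - [1,1.8,-0.5,0,0,0,0]
    - [1,2.4,-0.7,0,0,0,0]
    - [1,2.4,-0.7,0,0,0,0]

```text
time_s: 17.52
eef_pos: [592.4, 193.2, 130.8]
ee_rot: [0.519, 0.48, 0.519, -0.48]
force: [-3.3, 4.7, -1.6]
grip_width: 0.124
```

Request:
carry_out:
  deltas:
    - [1,0.6,-0.2,0,0,0,0]
    - [1,1.2,-0.3,0,0,0,0]
    - [1,1.8,-0.5,0,0,0,0]
    - [1,2.4,-0.7,0,0,0,0]
    - [1,2.4,-0.7,0,0,0,0]

```text
time_s: 18.15
eef_pos: [591.7, 193.1, 128.1]
ee_rot: [0.519, 0.48, 0.519, -0.48]
force: [-1.0, 5.7, -3.7]
grip_width: 0.12
```

Request:
carry_out:
  deltas:
    - [1,0.6,-0.2,0,0,0,0]
    - [1,1.2,-0.3,0,0,0,0]
    - [1,1.8,-0.5,0,0,0,0]
    - [1,2.4,-0.7,0,0,0,0]
    - [1,2.4,-0.7,0,0,0,0]

```text
time_s: 18.77
eef_pos: [590.9, 193.1, 125.7]
ee_rot: [0.519, 0.48, 0.519, -0.48]
force: [-1.4, 5.4, -3.2]
grip_width: 0.117
```

Request:
carry_out:
  deltas:
    - [1,0.6,-0.2,0,0,0,0]
    - [1,1.2,-0.3,0,0,0,0]
    - [1,1.8,-0.5,0,0,0,0]
    - [1,2.4,-0.7,0,0,0,0]
    - [1,2.4,-0.7,0,0,0,0]

```text
time_s: 19.4
eef_pos: [590.2, 193.0, 123.3]
ee_rot: [0.519, 0.48, 0.52, -0.48]
force: [-1.8, 4.2, -2.6]
grip_width: 0.121
```

Request:
carry_out:
  deltas:
    - [1,0.4,-0.1,0,0,0,0]
    - [1,0.8,-0.2,0,0,0,0]
    - [1,1.2,-0.3,0,0,0,0]
    - [1,1.6,-0.4,0,0,0,0]
    - [1,1.6,-0.4,0,0,0,0]

```text
time_s: 20.02
eef_pos: [589.8, 192.9, 121.8]
ee_rot: [0.519, 0.48, 0.519, -0.48]
force: [-2.2, 5.0, -2.9]
grip_width: 0.121
```

Request:
carry_out:
  deltas:
    - [1,0.4,-0.1,0,0,0,0]
    - [1,0.8,-0.2,0,0,0,0]
    - [1,1.2,-0.3,0,0,0,0]
    - [1,1.6,-0.4,0,0,0,0]
    - [1,1.6,-0.4,0,0,0,0]

```text
time_s: 20.65
eef_pos: [589.9, 193.0, 121.6]
ee_rot: [0.52, 0.481, 0.519, -0.479]
force: [-5.7, 4.0, 6.0]
grip_width: 0.119
```

Request:
carry_out:
  deltas:
    - [1,-0.4,0,0,0,0,0]
    - [1,-0.8,0,0,0,0,0]
    - [1,-0.8,0,0,0,0,0]
    - [1,-0.8,0,0,0,0,0]
    - [1,-0.8,0,0,0,0,0]

```text
time_s: 21.28
eef_pos: [589.8, 193.0, 121.7]
ee_rot: [0.519, 0.48, 0.519, -0.479]
force: [-3.0, 5.1, 0.8]
grip_width: 0.124
```

```bash
python3 -c "
from h import *
t=now()
im=viewer.capture('top')[:,:,::-1];cv2.imwrite('pics/f8.png',im)
a=cv2.resize(im[155:203,215:247],(400,600),interpolation=cv2.INTER_LANCZOS4);a=cv2.convertScaleAbs(a,alpha=1.5)
b=cv2.resize(im[90:240,210:360],(400,400),interpolation=cv2.INTER_CUBIC)
o=np.zeros((600,800,3),np.uint8);o[:,:400]=a;o[:400,400:]=b
cv2.imwrite('pics/g8.png',o)
"
```

```text
t 21.275 force [-3.   5.1  0.8] bar [-37.7 203.7 134.7] L 0.462 prop 1.714 foot [-35.6  64.7] gw 0.124
```

View pics/g8.png

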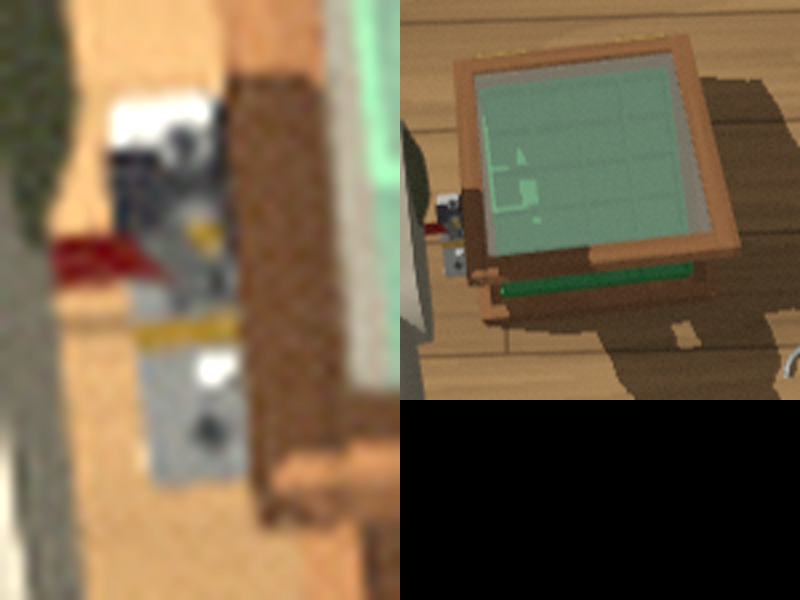

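The rod's end now sits between the marks (rows 235/332, rod end near 300), and the lid's corner dropped about 22 px against 24 expected for a full seat. So the foot is on the hole's floor. Open and withdraw upwards.

Request:
carry_out:
  deltas:
    - [0.7,0,0,0,0,0,0]
    - [0.5,0,0,0,0,0,0]
    - [0.3,0,0,0,0,0,0]
    - [0,0,0,0,0,0,0]
    - [0,0,0,0,0,0,0]

```text
time_s: 21.95
eef_pos: [589.9, 192.4, 120.9]
ee_rot: [0.519, 0.48, 0.519, -0.48]
force: [-0.0, -1.4, 0.6]
grip_width: 0.496
```

Request:
carry_out:
  deltas:
    - [-0.3,0,0,0,0,0,0]
    - [-0.3,-5,0,0,0,0,0]
    - [-0.3,-15,0,0,0,0,0]
    - [-0.3,-30,0,0,0,0,0]
    - [-0.3,-50,0,0,0,0,0]

```text
time_s: 22.58
eef_pos: [589.9, 192.5, 172.2]
ee_rot: [0.519, 0.48, 0.519, -0.48]
force: [0.1, -0.2, 0.3]
grip_width: 0.648
```

Request:
carry_out:
  deltas:
    - [-0.3,-30,0,0,0,0,0]
    - [-0.3,-60,0,-20,0,0,0]
    - [-0.3,-60,0,-70,0,0,0]
    - [-0.3,-60,-40,-110,0,0,0]
    - [-0.3,-60,-60,-120,0,0,0]

```text
time_s: 23.2
eef_pos: [518.8, 309.5, 232.0]
ee_rot: [0.52, 0.48, 0.52, -0.479]
force: [0.0, -0.6, 0.4]
grip_width: 0.647
```

```bash
python3 -c "
from h import *
s=ctrl.sense();print(s['time_s'],s['force'],s['eef_pos'])
im=viewer.capture('top')[:,:,::-1];sd=viewer.capture('side')[:,:,::-1]
u=proj('side',W((-36,139,90))).astype(int);print(u,proj('side',W((-36,139,85))))
a=cv2.resize(sd[u[1]-50:u[1]+30,u[0]-35:u[0]+45],(400,400),interpolation=cv2.INTER_CUBIC)
b=cv2.resize(im[90:240,210:360],(400,400),interpolation=cv2.INTER_CUBIC)
c=cv2.resize(im[155:203,215:255],(240,200)) 
o=np.zeros((600,800,3),np.uint8);o[:400,:400]=a;o[:400,400:]=b;o[400:,:240]=c;o[400:,260:527]=cv2.resize(im,(267,200));o[400:,530:797]=cv2.resize(sd,(267,200))
cv2.imwrite('pics/g9.png',o)
"
```

```text
23.2 [ 0.01067477 -0.55082701  0.41379534] [518.78721312 309.46315297 232.01837599]
[235 216] [235.39125255 217.50886286]
```

View pics/g9.png

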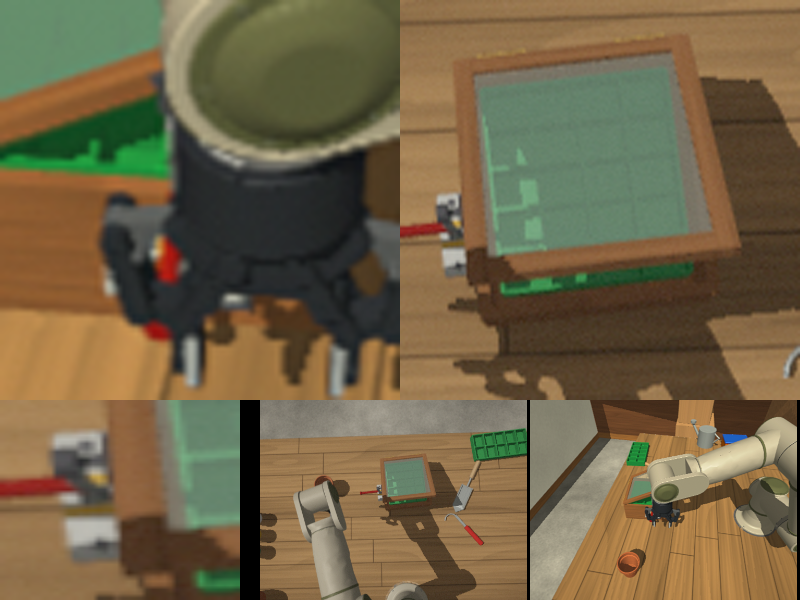

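The lid stays propped: its corner is at (740,248), unchanged after release. The pot, trowel and hook are where they were, and the arm is clear. Handing in.

```bash
python3 -c "
from rig import order
print(order.finish_job())"
```

```text
the job is handed in; nothing more can be done
None
```

I gripped the crossbar, raised the lid, and set the rod's foot into the hole. Then I let go, backed off and handed the job in at about 23 s. The hand-in gives no verdict.

- **Finding the hole:** the first try came down on the strip's top, which the pictures showed. I lifted off, moved about 1 mm and felt for the hole again. Wrist readings during this stayed around 15 N or less. They come only at the end of each move, so I did not measure the force between rod and strip directly.
- **Seating:** the foot went about 12.5 mm below the height where it had touched the strip's top, then met the hole's soft floor. At release it bore on that floor with only a few newtons.
- **Last checks:** the lid's corner did not move after release, so the lid is holding. Reading the lid's edges gives an angle of roughly 0.50–0.55 rad. The wrist force is near zero and the gripper is clear. The pot's position matched the start; the trowel and hook I checked only by eye, and they look unmoved.
- **What disagreed:** my estimate of how high the bar sat in the fingers was about 8 mm too low. The computed foot height of 65 mm is therefore wrong, and I went by the contact heights and pictures instead.

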